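# Snap the control plate home in the dust extractor's box

### The arm

A 6-joint arm with a two-finger parallel gripper is mounted at the origin on the work surface. World frame = base frame: x ahead of the robot, y to its left, z up, the work surface at z = 0. Lengths are in m, angles in rad, forces in N, time in s.
With the tool pointing down it reaches from about 0.35 to 0.85 m from the base axis. Payload 8.1 kg.
Tool frame: the origin (TCP) lies midway between the tips of the shut fingers; the grasp point (between the pads) lies 19 mm behind it; z points along the fingers, y is the line along which they close (so a half turn about z gives the same grasp; the last joint's range is limited). The gripper opens to 93 mm and grips with 3 to 60 N. Pads are 15 mm wide; open, the fingers measure 128 mm over their backs; the gripper's body (75 mm by 188 mm) begins 65 mm behind the grasp point.
Start: joints at [1.118, 0.13, 1.488, -0, 1.523, -0.085], TCP at [0.216, 0.56, 0.219] pointing down, gripper open.
Joint ranges: [-2.96, 2.96], [-0.89, 2.26], [0.02, 2.5], [-1.34, 4.48], [0, 2.73], [-2.66, 2.66]. Speed limits (rad/s): [2.39, 2.39, 2.79, 3.14, 3.14, 3.14].

### API

Orientations are given as a unit quaternion [w, x, y, z].
In Python, from plant import manip gives the robot as it stands.
- The arm moves only by the tool servo_tool, never from a script. Its argument "steps" is a list that holds one entry, the list of rows, each a list of 7 numbers: the shift along the tool's x, y, z in mm, then the turn, a rotation vector about the tool's x, y, z in degrees, then the finger opening in mm, from 0 to 93. In form: [[[dx, dy, dz, rx, ry, rz, claw], ...]]. A call has 1 to 5 rows; each row shifts and turns the commanded pose from where the row before left it, along the tool's axes as they then stand; what a row does not reach is not made up. A row lasts 1/8 s, in which the tool goes at most 62.5 mm and 10.7 degrees, less where a joint would pass 70% of its speed; a pose out of reach is approached as far as the arm can. A call is refused whole if a number of a shift passes 62.5 or a number of a turn 10.7, either way. A call with a gripper value outside its range is refused whole. The fingers move at their own pace and stop on an object; the grip force is fixed at half the most. Time passes only in rows, so rows that do not move let the fingers close. It gives the time, the measured TCP pose, the force, the opening and the grip force at its end, in the units of the state.
- manip.get_obs(): the state, without advancing time (a new reading comes with each control period).
- manip.capture(name): name is "side" or "top" or "wrist"; returns the picture (400x640x3 uint8, blue, green, red); there is no depth.
- manip.camera_params(name): a dict with "K" (3x3 intrinsics, pixels), "R" (3x3) and "t" (3): a world point X has camera coordinates R X + t. Camera axes: x right, y down, z forward; pixel columns grow to the right and rows downward; lengths in m; the calibration is good to about 2 mm. A picture is of the moment at which its call begins: read the wrist's pose just before it. camera_params takes no time and is no camera call; for the wrist camera it gives the pose at the moment of the call.
- manip.close_job(): hands the job in; it is judged then, once.
Trained networks look in the newest picture that a camera, given by its name, has taken for a name from the list of things; names that differ only in an ending like _2 or _b are one class to them, and where a whole thing is asked for, a point or a joint stands for the part that bears it (a point fixed in the world has none). Each returns a list of dicts, best first, with "confidence" (0 to 1); they miss things now and then, are a little off and sometimes report something else, mostly with a low value. They report only what shows in the picture. A call takes as long as a camera call.
- manip.look_for(camera, thing): "position" ([x, y, z] in m, in world coordinates, good to about 4 mm: the middle of the surface that is visible of it).
- manip.outline_of(camera, thing): "region" (400x640 bool, what is visible of it).
The state is a dict: "time_s": time; "joint_positions": joint angles; "qd": joint speeds; "effort": joint torques, N m; "tcp_pos": TCP position; "ee_rot": TCP orientation; "ft_force": force on the tool from outside, world axes, zero at the start; "ft_torque": the same for the moment, N m; "finger_gap": opening from 0.0 (shut) to 1.0 (fully open); "grip_force": force on a finger pad.
Only numpy, scipy, OpenCV 4.12 (cv2) and the standard library are available. Lean on these libraries where they do the work, as an engineer would, in place of code of your own. Each camera call takes 0.05 s, during which the arm holds its last target. There are 200 camera calls.

### The job

Refit the dust extractor's control plate in its open control box: lift the plate by its heat sink, set it level on the four white snap posts with its capacitors towards the transformer, and let go. Then press it home gently and evenly with the fingertips on the bare board beside the posts, never on the heat sink, until every post has clicked through and the plate lies flat on all four shoulders; leave the other things on the bench where they are.

Things in the scene. Friction and masses are not known exactly. Their poses are not given: they have to be found in the camera images.
- plate: the control plate: dark green laminate board 100 (x) by 150 (y) by 3 mm, about 0.22 kg, lying parts up on the bench; four 10 mm holes. Origin: centre of its underside, z up. Two round black capacitors (18 mm wide, tops 29 mm above the underside) at x -14 and 13, y 34; a relay and a terminal block (tops 19 and 14 mm) between y -43 and -27
- sink (a point): top centre of the plate's finned bare aluminium heat sink, 37 mm above the middle of the plate's underside; 24 mm wide (x of the plate), 44 mm long (y), 34 mm high: grip it from above across the 24 mm; nothing else stands beside it. It is only soldered on: good for lifting, not for pressing the plate home
- strip_a (a point): point on the plate's bare end strip between holes 0 and 1, at x 0, y -63, z 3 mm (top face). The top is bare from y -74 to -46 and from y 46 to 74, between the holes (x -28 to 28): press there with the shut fingers. The laminate is brittle: never press on it with more than 30 N, and keep it within 8 degrees of level on the posts
- strip_b (a point): the same at the other end, between holes 2 and 3: x 0, y 54, z 3 mm (top face) of the plate
- box: the open control box: a grey tray 140 (x) by 250 (y) by 24 mm, on 22 mm soft rubber mounts fixed to the bench: it sinks up to 20 mm when pressed and rises again. Origin: bench height under its centre, z up. At its +y end a round copper transformer, 58 mm wide, top 57 mm up, centre at y 86; beside it four white posts. Fitted, the plate's origin is at x 0, y -35, z 40 mm of the box, axes alike
- hole0 (a point): centre of the plate's hole 0 at the underside, 10 mm wide, at x -38, y -63 mm of the plate; goes over post 0
- hole1 (a point): centre of the plate's hole 1 at the underside, 10 mm wide, at x 38, y -63 mm of the plate; goes over post 1
- hole2 (a point): centre of the plate's hole 2 at the underside, 10 mm wide, at x 38, y 63 mm of the plate; goes over post 2
- hole3 (a point): centre of the plate's hole 3 at the underside, 10 mm wide, at x -38, y 45 mm of the plate; goes over post 3
- post0 (a point): snap post 0: centre of its 14 mm wide shoulder, on which the plate comes to lie, 40 mm above the bench with the box unloaded, at x -38, y -98 mm of the box. Above it an 8 mm neck tapers to a blunt 5 mm tip, 13.5 mm above the shoulder. Two sprung barbs, along x, are 13 mm over both at their widest, 5 mm above the shoulder
- post1 (a point): snap post 1: centre of its 14 mm wide shoulder, on which the plate comes to lie, 40 mm above the bench with the box unloaded, at x 38, y -98 mm of the box. Shaped like post 0. A plate set loosely on the four posts rests on the barbs, its underside 6 to 8 mm above the shoulders; each post's tip is then through its hole
- post2 (a point): snap post 2: centre of its 14 mm wide shoulder, on which the plate comes to lie, 40 mm above the bench with the box unloaded, at x 38, y 28 mm of the box. Shaped like post 0. Each post takes about 4 N to push through (8 to 10 N for the two of one end at once); the push grows over the first 3 mm, then the plate gives way with a jump
- post3 (a point): snap post 3: centre of its 14 mm wide shoulder, on which the plate comes to lie, 40 mm above the bench with the box unloaded, at x -38, y 10 mm of the box. Shaped like post 0. Once clicked, the plate lies on the shoulder, held under the barbs, and further pushing only loads it
- point_chisel: bystander: dark steel point chisel, 185 mm long, 16 mm thick, lying between plate and box. Origin: under the middle of its shank
- flat_chisel: bystander: dark steel flat chisel, 215 mm long, 26 mm wide at the edge. Origin: under the middle of its shank
- screwdriver: bystander: screwdriver lying on the bench. Origin: its underside
- mallet: bystander: carver's mallet lying on its side, white nylon head 94 mm across, wooden handle. Origin: at the bench under its head's end
- screw_tray: bystander: empty steel tray 90 by 120 by 22 mm. Origin: centre of its underside
- relay_board: bystander: a smaller green board, 60 by 75 by 3 mm, without heat sink. Origin: centre of its underside
- offcut: bystander: pale stone offcut 85 by 65 by 50 mm. Origin: centre of its underside

How it is judged:
By the outcome, as a careful person would: the job done as asked, in the order asked, and still so for the second after the job is handed in, with the robot touching nothing.
It also fails if it takes over 72 s, if anything falls off the work surface, if the arm or the gripper's body presses on something with over 40 N, if the wrist force passes 120 N, or if a joint passes its speed limit or range.

## Working session

There is one attempt and no reset: what is moved stays moved. The work goes in short steps, Python scripts to look and compute and a tool call to move; the robot and the scene stay as the last step left them, time stands still between calls to the robot, and variables do not carry over. Pictures are saved under pics/ and viewed, at most 10 in all, crops included, and the job is handed in when it is done.

Besides the shell and the picture viewer there is one more tool, called after "Call:" as name(argument=value, ...), one argument or row to a line, values as JSON. servo_tool: Moves the arm, as the interface text tells. Its arguments: {"type":"object","properties":{"steps":{"type":"array"}},"required":["steps"]}

```bash
mkdir -p pics
cat > h.py <<'E'
import numpy as np, cv2
from plant import manip
E
python3 - <<'E'
from h import *
for c in ("side","top"):
    im=manip.capture(c); cv2.imwrite(f"pics/{c}0.png",im)
    for t in ("plate","sink","strip_a","hole0","hole1","hole2","hole3","post0","post1","post2","post3","box"):
        print(c,t,[(np.round(d["position"],3).tolist(),round(d["confidence"],2)) for d in manip.look_for(c,t)[:4]])
print(manip.get_obs()); p=manip.camera_params("top"); print(p); print(manip.camera_params("side"))
E
```

```text
side plate [([0.556, -0.207, 0.004], 0.55)]
side sink [([0.551, -0.205, -0.001], 0.79)]
side strip_a [([0.555, -0.204, 0.001], 0.71), ([0.775, -0.229, 0.006], 0.69)]
side hole0 [([0.553, -0.204, -0.002], 0.65)]
side hole1 [([0.553, -0.204, -0.002], 0.65)]
side hole2 [([0.553, -0.204, -0.002], 0.65)]
side hole3 [([0.553, -0.204, -0.002], 0.65)]
side post0 [([0.537, 0.176, 0.024], 0.76)]
side post1 [([0.537, 0.176, 0.024], 0.76)]
side post2 [([0.537, 0.176, 0.024], 0.76)]
side post3 [([0.537, 0.176, 0.024], 0.76)]
side box [([0.537, 0.18, 0.025], 0.83)]
top plate [([0.565, -0.19, 0.003], 0.72)]
top sink [([0.565, -0.19, 0.003], 0.64)]
top strip_a [([0.564, -0.192, 0.0], 0.92)]
top hole0 [([0.566, -0.194, -0.001], 0.78)]
top hole1 [([0.566, -0.194, -0.001], 0.78)]
top hole2 [([0.566, -0.194, -0.001], 0.78)]
top hole3 [([0.566, -0.194, -0.001], 0.78)]
top post0 [([0.543, 0.181, 0.028], 0.74)]
top post1 [([0.543, 0.181, 0.028], 0.74)]
top post2 [([0.543, 0.181, 0.028], 0.74)]
top post3 [([0.543, 0.181, 0.028], 0.74)]
top box [([0.542, 0.182, 0.027], 0.83), ([0.566, -0.189, 0.003], 0.28)]

[... 720 characters left out ...]
,   0.        , 320.44205078],
       [  0.        , 477.97368749, 199.6157563 ],
       [  0.        ,   0.        ,   1.        ]]), 'R': array([[ 0.01897204, -0.99967468, -0.01704666],
       [-0.99380394, -0.01698759, -0.10984148],
       [ 0.10951617,  0.01902495, -0.99380293]]), 't': array([0.01567216, 0.52297122, 1.58380347])}
{'K': array([[382.21646653,   0.        , 322.55198665],
       [  0.        , 382.21646653, 202.45542852],
       [  0.        ,   0.        ,   1.        ]]), 'R': array([[ 0.67407524, -0.73860966,  0.00885103],
       [-0.46914223, -0.43734589, -0.76722496],
       [ 0.57055073,  0.51301496, -0.64131702]]), 't': array([-0.3587239 ,  0.29286303,  0.87061594])}
```

Run:
```python
import cv2
im=cv2.imread("pics/top0.png"); cv2.imwrite("pics/top0c.png",cv2.resize(im[60:360,130:530],None,fx=2,fy=2,interpolation=cv2.INTER_CUBIC))
```

```text
(no output)
```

View pics/top0c.png

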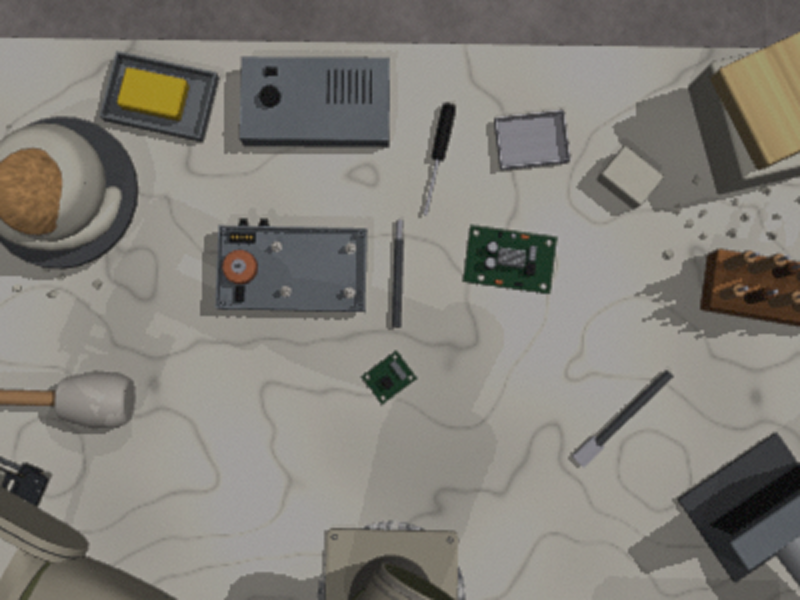

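```bash
cat >> h.py <<'E'
from scipy.spatial.transform import Rotation as Ro
def rot(o): w,x,y,z=o["ee_rot"]; return Ro.from_quat([x,y,z,w])
def goal(p,head,tilt=True):
    """shift (mm) and turn (deg) in tool axes to TCP p with tool z down, tool y at heading head (deg)"""
    o=manip.get_obs(); R=rot(o); a=np.radians(head)
    y=np.array([np.cos(a),np.sin(a),0]); z=np.array([0,0,-1.]); G=np.column_stack([np.cross(y,z),y,z])
    d=np.asarray(p)-o["tcp_pos"]
    print("t",round(o["time_s"],2),"tcp",o["tcp_pos"].round(4),"F",o["ft_force"].round(2),"gap",round(o["finger_gap"]*93,1))
    print("shift now-axes",(R.inv().apply(d)*1e3).round(1),"goal-axes",(G.T@d*1e3).round(1),"turn",np.degrees((R.inv()*Ro.from_matrix(G)).as_rotvec()).round(2))
def proj(c,X,p=None):
    p=p or manip.camera_params(c); q=(np.atleast_2d(X)@p["R"].T+p["t"])@p["K"].T; return q[:,:2]/q[:,2:]
def unproj(p,uv,z):
    uv=np.atleast_2d(uv); r=np.c_[uv,np.ones(len(uv))]@np.linalg.inv(p["K"]).T@p["R"]; c=-p["R"].T@p["t"]
    return c+r*((z-c[2])/r[:,2:])
E
python3 - <<'E'
from h import *
p=manip.camera_params("wrist"); o=manip.get_obs(); c=-p["R"].T@p["t"]
print(p["K"],"cam in tool",rot(o).inv().apply(c-o["tcp_pos"]),"\n",(p["R"]@rot(o).as_matrix()).round(3))
goal([.52,.16,.30],0)
t=manip.camera_params("top")
f=lambda u,v:(130+u/2,60+v/2)
print(unproj(t,[f(277,247),f(348,248),f(348,293),f(286,292)],.053).round(4))
print(unproj(t,[f(548,238),f(473,233),f(545,287),f(512,257)],.003).round(4))
E
```

```text
[[326.42115105   0.         319.58139844]
 [  0.         326.42115105 203.70464836]
 [  0.           0.           1.        ]] cam in tool [ 0.06687646 -0.00037966 -0.16568236] 
 [[-0.001  1.    -0.   ]
 [-0.97  -0.001 -0.241]
 [-0.241  0.     0.97 ]]
t 1.3 tcp [0.2157 0.5599 0.2186] F [ 0.42 -0.69 -0.64] gap 92.9
shift now-axes [-427.7 -263.7  -81.4] goal-axes [-399.9  304.3  -81.4] turn [ 0.   -0.   68.93]
[[0.5712 0.1993 0.053 ]
 [0.5714 0.0805 0.053 ]
 [0.496  0.0788 0.053 ]
 [0.4959 0.1819 0.053 ]]
[[ 0.6016 -0.2601  0.003 ]
 [ 0.6082 -0.1314  0.003 ]
 [ 0.5169 -0.2549  0.003 ]
 [ 0.5677 -0.1985  0.003 ]]
```

Call:
servo_tool(
  steps=[
    [[-47, -35, -3, 0, 0, 0, 93], [-47, -35, -3, 0, 0, 0, 93], [-47, -35, -3, 0, 0, 0, 93], [-47, -35, -3, 0, 0, 0, 93], [-47, -35, -3, 0, 0, 0, 93]],
  ],
)

```text
time_s: 1.92
tcp_pos: [0.3728, 0.3105, 0.234]
ee_rot: [0.0, 0.183, 0.983, 0.0]
ft_force: [0.8, 0.3, 0.0]
finger_gap: 0.999
grip_force: 0.0
```

Call:
servo_tool(
  steps=[
    [[-47, -35, -3, 0, 0, 0, 93], [-47, -35, -3, 0, 0, 0, 93], [-47, -35, -3, 0, 0, 0, 93], [-47, -35, -3, 0, 0, 0, 93], [-47, -35, -3, 0, 0, 0, 93]],
  ],
)

```text
time_s: 2.55
tcp_pos: [0.5293, 0.0625, 0.2491]
ee_rot: [0.0, 0.183, 0.983, 0.0]
ft_force: [0.4, 1.3, -1.2]
finger_gap: 0.999
grip_force: 0.0
```

Call:
servo_tool(
  steps=[
    [[0, 0, 0, 0, 0, 10, 93], [0, 0, 0, 0, 0, 10, 93], [0, 0, 0, 0, 0, 10, 93], [0, 0, 0, 0, 0, 10, 93], [0, 0, 0, 0, 0, 10, 93]],
  ],
)

```text
time_s: 3.18
tcp_pos: [0.5284, 0.0643, 0.2487]
ee_rot: [0.0, 0.584, 0.812, 0.0]
ft_force: [-0.0, -0.2, -0.2]
finger_gap: 1.002
grip_force: 0.0
```

Call:
servo_tool(
  steps=[
    [[0, 0, 0, 0, 0, 10, 93], [0, 0, 0, 0, 0, 9, 93], [0, 0, 0, 0, 0, 0, 93]],
  ],
)

```text
time_s: 3.55
tcp_pos: [0.5285, 0.0643, 0.2487]
ee_rot: [0.0, 0.707, 0.707, 0.0]
ft_force: [-1.0, -0.1, 0.2]
finger_gap: 1.003
grip_force: 0.0
```

Run:
```python
from h import *
import pickle
p=manip.camera_params("wrist"); im=manip.capture("wrist"); cv2.imwrite("pics/wbox.png",im); pickle.dump(p,open("wbox.pkl","wb"))
goal([.565,-.31,.25],-5)
```

```text
t 3.6 tcp [0.5284 0.0643 0.2487] F [0.   0.03 0.32] gap 93.1
shift now-axes [-374.4   35.7   -1.3] goal-axes [-369.7   69.    -1.3] turn [0.01 0.   5.13]
```

View pics/wbox.png

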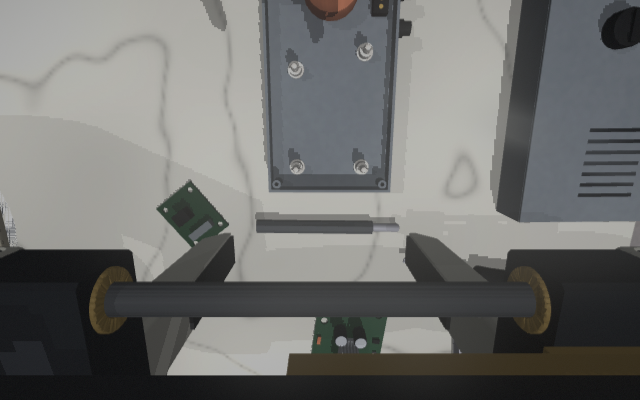

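Call:
servo_tool(
  steps=[
    [[-60, 6, 0, 0, 0, 0, 93], [-60, 6, 0, 0, 0, 0, 93], [-60, 6, 0, 0, 0, 0, 93], [-60, 6, 0, 0, 0, 0, 93], [-60, 6, 0, 0, 0, 0, 93]],
  ],
)

```text
time_s: 4.22
tcp_pos: [0.5581, -0.2377, 0.2488]
ee_rot: [0.0, 0.706, 0.708, 0.0]
ft_force: [0.4, 0.7, -0.7]
finger_gap: 1.0
grip_force: 0.0
```

Call:
servo_tool(
  steps=[
    [[-60, 6, 0, 0, 0, 5, 93], [0, 0, 0, 0, 0, 0, 93], [0, 0, 0, 0, 0, 0, 93]],
  ],
)

```text
time_s: 4.6
tcp_pos: [0.5638, -0.2957, 0.2482]
ee_rot: [-0.0, 0.737, 0.676, 0.0]
ft_force: [0.2, 0.8, -0.2]
finger_gap: 1.001
grip_force: 0.0
```

Run:
```python
from h import *
import pickle
p=manip.camera_params("wrist"); im=manip.capture("wrist"); pickle.dump(p,open("wpl.pkl","wb")); cv2.imwrite("pics/wpl.png",im)
a=cv2.resize(im[0:200,200:440],None,fx=3,fy=3,interpolation=cv2.INTER_CUBIC)
b=cv2.imread("pics/wbox.png"); b=cv2.resize(b[20:200,240:420],None,fx=3,fy=3,interpolation=cv2.INTER_CUBIC)
cv2.imwrite("pics/wplc.png",a); cv2.imwrite("pics/wboxc.png",b)
```

```text
(no output)
```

View pics/wplc.png

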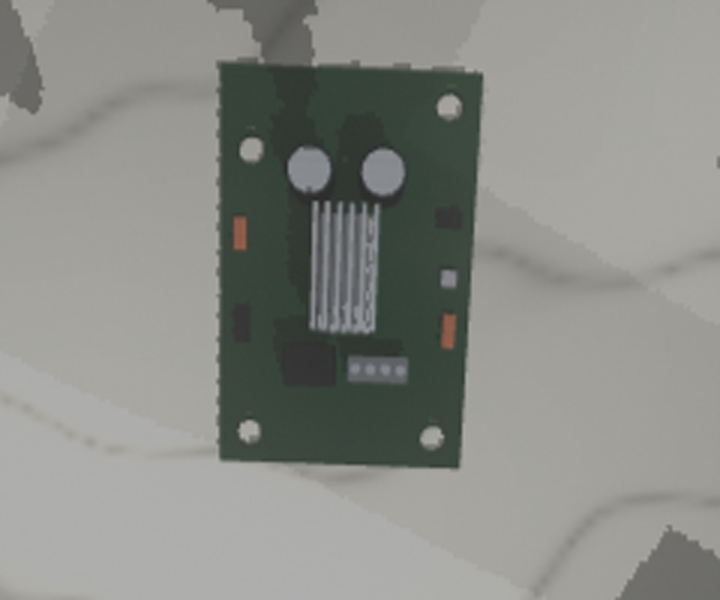

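View pics/wboxc.png

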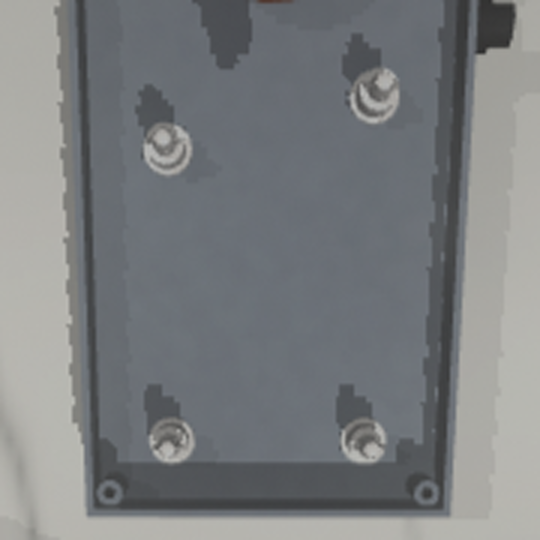

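```bash
cat >> h.py <<'E'
HO=np.array([[-38,-63],[38,-63],[38,63],[-38,45]])/1e3
def fit(L,W):
    "2D rigid L->W: returns origin xy, angle deg, residuals mm"
    lc,wc=L.mean(0),W.mean(0); H=((L-lc)[:,0]+1j*(L-lc)[:,1]).conj()@((W-wc)[:,0]+1j*(W-wc)[:,1])
    a=np.angle(H); R=np.array([[np.cos(a),-np.sin(a)],[np.sin(a),np.cos(a)]]); t=wc-R@lc
    return t,np.degrees(a),((L@R.T+t-W)*1e3).round(1)
E
python3 - <<'E'
from h import *
import pickle
pb=pickle.load(open("wbox.pkl","rb"));pp=pickle.load(open("wpl.pkl","rb"))
c=lambda a,ox,oy:(np.array(a,float)+.5)/3-.5+[ox,oy]
print("plate",fit(HO,unproj(pp,c([(250,432),(432,437),(449,108),(251,151)],200,0),.002)[:,:2]))
print("posts sh",fit(HO,unproj(pb,c([(171,441),(363,441),(375,98),(167,149)],240,20),.040)[:,:2]))
print("posts tip",fit(HO,unproj(pb,c([(168,450),(369,451),(384,82),(163,137)],240,20),.0535)[:,:2]))
E
```

```text
plate (array([ 0.56644496, -0.19300617]), np.float64(-6.876274159529981), array([[-0.2, -0.2],
       [ 0.2, -0.6],
       [ 0.1,  0.6],
       [ 0. ,  0.3]]))
posts sh (array([0.53873435, 0.14238744]), np.float64(-0.30837687734392816), array([[-1.2, -1.8],
       [ 1.2, -2.2],
       [ 1.2,  2.4],
       [-1.1,  1.6]]))
posts tip (array([0.53904462, 0.14258067]), np.float64(-0.38751482826469547), array([[-0.8, -0. ],
       [ 0.8, -0.1],
       [ 0.4,  0.2],
       [-0.4, -0. ]]))
```

Run:
```python
from h import *
goal([.5664,-.193,.012],-6.9)
```

```text
t 4.65 tcp [ 0.564  -0.295   0.2486] F [ 1.16 -0.08  0.06] gap 93.2
shift now-axes [101.7  -6.4 236.6] goal-axes [101.5  -9.9 236.6] turn [-0.01 -0.03  1.98]
```

Call:
servo_tool(
  steps=[
    [[51, -3.2, 10, 0, 0, 0, 93], [51, -3.2, 10, 0, 0, 2, 93], [0, 0, 50, 0, 0, 0, 93], [0, 0, 50, 0, 0, 0, 93], [0, 0, 30, 0, 0, 0, 93]],
  ],
)

```text
time_s: 5.28
tcp_pos: [0.5655, -0.1909, 0.0962]
ee_rot: [-0.001, 0.748, 0.664, -0.0]
ft_force: [0.7, -0.0, 0.4]
finger_gap: 1.002
grip_force: 0.0
```

Run:
```python
from h import *
goal([.5664,-.193,.012],-6.9)
```

```text
t 5.28 tcp [ 0.5655 -0.1909  0.0962] F [ 0.65 -0.01  0.36] gap 93.2
shift now-axes [-2.1  1.4 84.2] goal-axes [-2.   1.2 84.2] turn [-0.13 -0.05  0.08]
```

Call:
servo_tool(
  steps=[
    [[-2, 1, 40, 0, 0, 0, 93], [0, 0, 30, 0, 0, 0, 93], [0, 0, 8, 0, 0, 0, 93], [0, 0, 0, 0, 0, 0, 93]],
  ],
)

```text
time_s: 5.78
tcp_pos: [0.5676, -0.1948, 0.0212]
ee_rot: [0.0, 0.749, 0.663, 0.0]
ft_force: [-1.0, 0.1, 0.7]
finger_gap: 1.0
grip_force: 0.0
```

Run:
```python
from h import *
goal([.5664,-.193,.012],-6.9)
```

```text
t 5.78 tcp [ 0.5676 -0.1948  0.0212] F [-0.96  0.12  0.71] gap 93.0
shift now-axes [ 1.7 -1.4  9.2] goal-axes [ 1.7 -1.4  9.2] turn [ 0.01 -0.   -0.07]
```

Call:
servo_tool(
  steps=[
    [[1.7, -1.3, 9, 0, 0, 0, 93], [0, 0, 0, 0, 0, 0, 93], [0, 0, 0, 0, 0, 0, 15], [0, 0, 0, 0, 0, 0, 15], [0, 0, 0, 0, 0, 0, 15]],
  ],
)

```text
time_s: 6.4
tcp_pos: [0.5665, -0.194, 0.0119]
ee_rot: [0.0, 0.749, 0.662, 0.0]
ft_force: [0.1, -0.6, 0.0]
finger_gap: 0.728
grip_force: 0.0
```

Call:
servo_tool(
  steps=[
    [[0, 0, 0, 0, 0, 0, 15], [0, 0, 0, 0, 0, 0, 15], [0, 0, 0, 0, 0, 0, 15]],
  ],
)

```text
time_s: 6.78
tcp_pos: [0.5663, -0.1939, 0.0116]
ee_rot: [-0.0, 0.749, 0.662, -0.0]
ft_force: [0.4, -0.2, 0.8]
finger_gap: 0.404
grip_force: 0.0
```

Call:
servo_tool(
  steps=[
    [[0, 0, 0, 0, 0, 0, 15], [0, 0, 0, 0, 0, 0, 15], [0, 0, 0, 0, 0, 0, 15]],
  ],
)

```text
time_s: 7.15
tcp_pos: [0.5663, -0.1939, 0.0116]
ee_rot: [0.0, 0.749, 0.662, -0.0]
ft_force: [0.1, -0.2, 0.3]
finger_gap: 0.26
grip_force: 30.0
```

Call:
servo_tool(
  steps=[
    [[0, 0, -5, 0, 0, 0, 15], [0, 0, -25, 0, 0, 0, 15], [0, 0, -40, 0, 0, 0, 15], [0, 0, -40, 0, 0, 0, 15], [0, 0, 0, 0, 0, 0, 15]],
  ],
)

```text
time_s: 7.78
tcp_pos: [0.5689, -0.195, 0.1261]
ee_rot: [0.003, 0.749, 0.662, 0.002]
ft_force: [0.3, 0.4, -2.5]
finger_gap: 0.254
grip_force: 30.0
```

Run:
```python
from h import *
goal([.539,.1425,.14],-.35)
```

```text
t 7.78 tcp [ 0.5689 -0.195   0.1261] F [ 0.27  0.37 -2.47] gap 23.7
shift now-axes [331.2 -71.1 -15.2] goal-axes [337.3 -32.  -13.9] turn [ 0.4   0.15 -6.73]
```

Call:
servo_tool(
  steps=[
    [[40, -9, 0, 0, 0, 0, 15], [50, -11, 0, 0, 0, 0, 15], [50, -11, 0, 0, 0, 0, 15], [50, -11, 0, 0, 0, 0, 15], [50, -11, 0, 0, 0, 0, 15]],
  ],
)

```text
time_s: 8.4
tcp_pos: [0.5416, 0.0524, 0.1195]
ee_rot: [-0.001, 0.749, 0.662, -0.001]
ft_force: [0.7, 0.9, -2.3]
finger_gap: 0.259
grip_force: 30.0
```

Call:
servo_tool(
  steps=[
    [[50, -11, 0, 0, 0, 0, 15], [41, -8, 0, 0, 0, -3.5, 15], [0, 0, 0, 0, 0, -3, 15], [0, 0, 0, 0, 0, 0, 15], [0, 0, 0, 0, 0, 0, 15]],
  ],
)

```text
time_s: 9.02
tcp_pos: [0.535, 0.143, 0.1205]
ee_rot: [-0.0, 0.711, 0.703, -0.001]
ft_force: [-0.4, 0.4, -2.4]
finger_gap: 0.255
grip_force: 30.0
```

Run:
```python
from h import *
goal([.539,.1416,.07],-.35)
import pickle
p=manip.camera_params("wrist"); im=manip.capture("wrist"); s=manip.capture("side")
pickle.dump(p,open("wh.pkl","wb")); cv2.imwrite("pics/wh.png",im); cv2.imwrite("pics/sh.png",s)
cv2.imwrite("pics/shw.png",np.hstack([cv2.resize(im[0:300,120:520],(533,400)),s[80:300,200:460].repeat(1,0) if 0 else cv2.resize(s[60:320,190:363],(266,400))]))
cv2.imwrite("pics/tp.png",manip.capture("top"))
```

```text
t 9.03 tcp [0.535  0.143  0.1205] F [-0.4   0.41 -2.4 ] gap 23.7
shift now-axes [-1.3  4.1 50.5] goal-axes [-1.3  4.  50.5] turn [-0.1   0.02 -0.32]
```

View pics/shw.png

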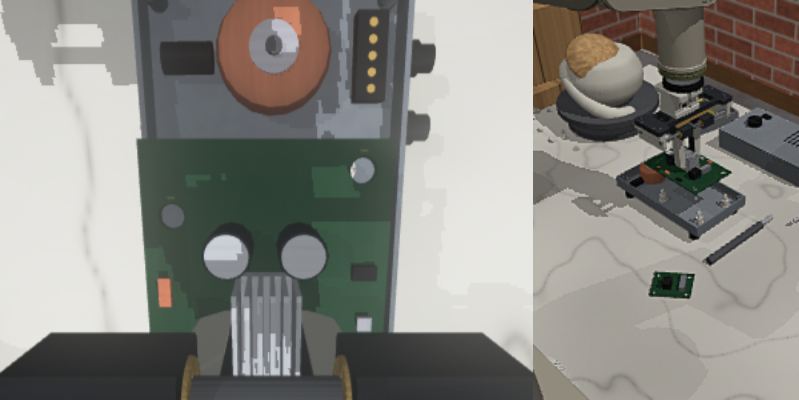

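Run:
```python
from h import *
import pickle
p=pickle.load(open("wh.pkl","rb")); o=manip.get_obs()
h=-.35+.32; a=np.radians(h); R=np.array([[np.cos(a),-np.sin(a)],[np.sin(a),np.cos(a)]])
im=cv2.imread("pics/wh.png")
X=unproj(p,[(391.7,127.6),(249.8,162.1)],.1109)
L=HO[2:]; W=X[:,:2]
print(X.round(4)); print("plate",fit(L,W), "expected", o["tcp_pos"]+[0,.0009,0])
cr=np.hstack([cv2.resize(im[v-20:v+20,u-20:u+20],(400,400),interpolation=cv2.INTER_CUBIC) for u,v in ((392,128),(250,162))])
cv2.imwrite("pics/holes.png",cr)
```

```text
[[0.573  0.2062 0.1109]
 [0.4976 0.1892 0.1109]]
plate (array([0.53479741, 0.14371131]), np.float64(-0.5661500988591003), array([[ 0.4,  0.1],
       [-0.4, -0.1]])) expected [0.53553093 0.14377543 0.12130131]
```

View pics/holes.png

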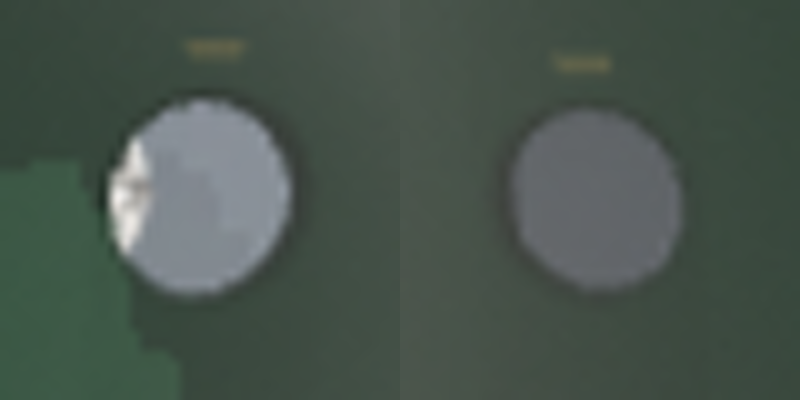

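Call:
servo_tool(
  steps=[
    [[-1, 4, 20, 0, 0, 0, 15], [0, 0, 18, 0, 0, 0, 15], [0, 0, 10, 0, 0, 0, 15], [0, 0, 0, 0, 0, 0, 15], [0, 0, 0, 0, 0, 0, 15]],
  ],
)

```text
time_s: 9.8
tcp_pos: [0.5399, 0.1426, 0.074]
ee_rot: [0.0, 0.711, 0.704, 0.0]
ft_force: [-0.4, -0.6, -2.2]
finger_gap: 0.255
grip_force: 30.0
```

Run:
```python
from h import *
goal([.539,.1416,.07],-.35)
import pickle
p=manip.camera_params("wrist"); im=manip.capture("wrist"); o=manip.get_obs()
pickle.dump(p,open("wh2.pkl","wb")); cv2.imwrite("pics/wh2.png",im)
z=o["tcp_pos"][2]-.0116
c=proj("wrist",np.c_[HO[2:]+o["tcp_pos"][:2]+[-.0003,.0007],[z+.0015]*2],p).round().astype(int); print(c)
cr=np.hstack([cv2.resize(im[v-20:v+20,u-20:u+20],(400,400),interpolation=cv2.INTER_CUBIC) for u,v in c])
cv2.imwrite("pics/holes2.png",cr)
```

```text
t 9.8 tcp [0.5399 0.1426 0.074 ] F [-0.39 -0.61 -2.25] gap 23.7
shift now-axes [-1.  -0.9  4. ] goal-axes [-1.  -0.9  4. ] turn [ 0.03 -0.   -0.22]
[[392 127]
 [249 163]]
```

View pics/holes2.png

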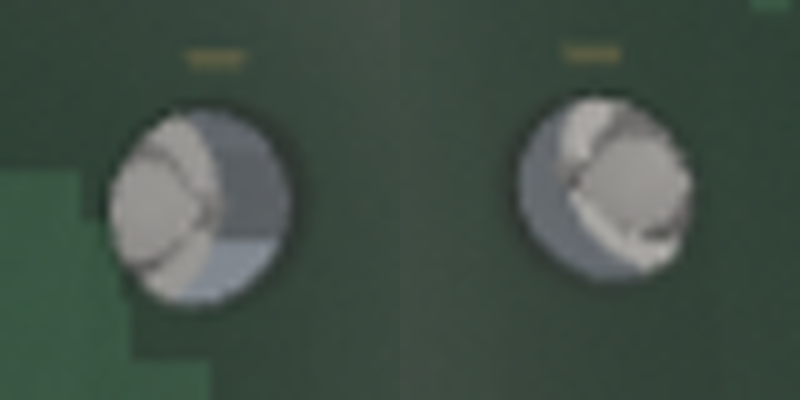

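Call:
servo_tool(
  steps=[
    [[-0.8, -0.8, 0, 0, 0, 0, 15], [0, 0, 5, 0, 0, 0, 15], [0, 0, 5, 0, 0, 0, 15], [0, 0, 0, 0, 0, 0, 15], [0, 0, 0, 0, 0, 0, 15]],
  ],
)

```text
time_s: 10.48
tcp_pos: [0.5387, 0.1417, 0.0635]
ee_rot: [-0.0, 0.711, 0.704, -0.0]
ft_force: [-0.4, -0.2, -1.9]
finger_gap: 0.256
grip_force: 30.0
```

Call:
servo_tool(
  steps=[
    [[0, 0, 2, 0, 0, 0, 15], [0, 0, 0, 0, 0, 0, 15]],
  ],
)

```text
time_s: 10.72
tcp_pos: [0.5388, 0.1417, 0.0615]
ee_rot: [0.0, 0.711, 0.704, 0.0]
ft_force: [0.9, 0.2, -2.2]
finger_gap: 0.253
grip_force: 30.0
```

Call:
servo_tool(
  steps=[
    [[0, 0, 1.5, 0, 0, 0, 15], [0, 0, 0, 0, 0, 0, 15]],
  ],
)

```text
time_s: 10.98
tcp_pos: [0.5391, 0.1417, 0.0602]
ee_rot: [0.0, 0.711, 0.704, 0.0]
ft_force: [1.8, 0.0, -3.6]
finger_gap: 0.257
grip_force: 30.0
```

Call:
servo_tool(
  steps=[
    [[0, 0, 1, 0, 0, 0, 15], [0, 0, 0, 0, 0, 0, 15]],
  ],
)

```text
time_s: 11.22
tcp_pos: [0.5392, 0.1417, 0.0594]
ee_rot: [0.0, 0.711, 0.704, 0.0]
ft_force: [1.6, 0.3, -1.8]
finger_gap: 0.256
grip_force: 30.0
```

Call:
servo_tool(
  steps=[
    [[0, 0, 1, 0, 0, 0, 15], [0, 0, 0, 0, 0, 0, 15]],
  ],
)

```text
time_s: 11.48
tcp_pos: [0.5392, 0.1417, 0.0584]
ee_rot: [0.0, 0.711, 0.704, 0.0]
ft_force: [3.1, -0.1, -1.0]
finger_gap: 0.254
grip_force: 30.0
```

Call:
servo_tool(
  steps=[
    [[0, 0, 1, 0, 0, 0, 15], [0, 0, 0, 0, 0, 0, 15]],
  ],
)

```text
time_s: 11.72
tcp_pos: [0.5392, 0.1417, 0.0573]
ee_rot: [0.0, 0.711, 0.704, 0.0]
ft_force: [3.5, -0.2, -0.7]
finger_gap: 0.257
grip_force: 30.0
```

Call:
servo_tool(
  steps=[
    [[0, 0.6, 0, 0, 0, 0, 15], [0, 0, 0, 0, 0, 0, 15], [0, 0, 0, 0, 0, 0, 60], [0, 0, 0, 0, 0, 0, 60], [0, 0, 0, 0, 0, 0, 60]],
  ],
)

```text
time_s: 12.35
tcp_pos: [0.539, 0.1416, 0.0569]
ee_rot: [-0.0, 0.711, 0.704, -0.0]
ft_force: [0.1, -0.5, 0.1]
finger_gap: 0.528
grip_force: 0.0
```

Call:
servo_tool(
  steps=[
    [[0, 0, -40, 0, 0, 0, 60], [0, 0, -50, 0, 0, 0, 40], [0, 0, -30, 0, 0, 0, 0], [0, 0, 0, 0, 0, 0, 0], [0, 0, 0, 0, 0, 0, 0]],
  ],
)

```text
time_s: 12.98
tcp_pos: [0.5387, 0.1416, 0.1758]
ee_rot: [-0.0, 0.711, 0.704, -0.001]
ft_force: [-0.6, 0.2, 0.5]
finger_gap: 0.265
grip_force: 0.0
```

Run:
```python
from h import *
goal([.539,.1425-.063,.08],-.35)
import pickle
p=manip.camera_params("wrist"); im=manip.capture("wrist"); s=manip.capture("side")
cv2.imwrite("pics/w3.png",im); cv2.imwrite("pics/s3.png",s); pickle.dump(p,open("w3.pkl","wb"))
c=proj("side",[.539,.1425,.05])[0].astype(int); k=s[c[1]-50:c[1]+50,c[0]-70:c[0]+70]
cv2.imwrite("pics/c3.png",np.vstack([cv2.resize(k,(560,400),interpolation=cv2.INTER_CUBIC)[20:330],cv2.resize(im[:330],(560,289))]))
```

```text
t 12.97 tcp [0.5387 0.1416 0.1758] F [-0.6   0.22  0.53] gap 24.6
shift now-axes [-62.    1.1  95.8] goal-axes [-62.1   0.7  95.8] turn [-0.09  0.02 -0.23]
```

View pics/c3.png

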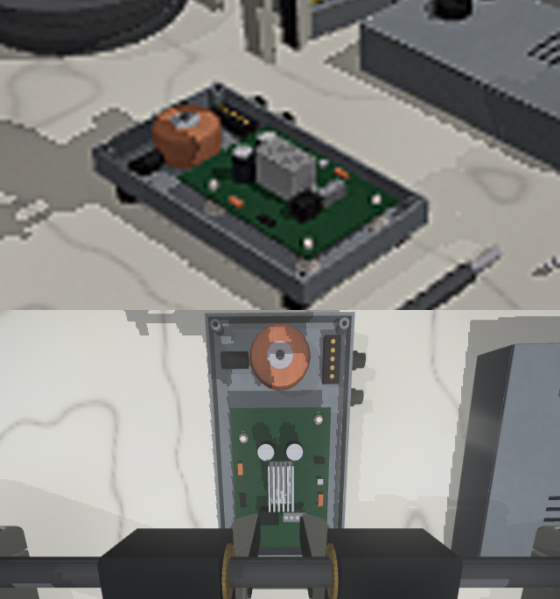

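Call:
servo_tool(
  steps=[
    [[-30, 0.5, 10, 0, 0, 0, 0], [-31, 0.5, 20, 0, 0, 0, 0], [0, 0, 40, 0, 0, 0, 0], [0, 0, 30, 0, 0, 0, 0], [0, 0, 8, 0, 0, 0, 0]],
  ],
)

```text
time_s: 13.7
tcp_pos: [0.5368, 0.0804, 0.0653]
ee_rot: [-0.002, 0.711, 0.703, -0.003]
ft_force: [0.5, -0.6, 0.5]
finger_gap: 0.004
grip_force: 0.0
```

Call:
servo_tool(
  steps=[
    [[0, 0, 5, 0, 0, 0, 0], [0, 0, 0, 0, 0, 0, 0], [0, 0, 0, 0, 0, 0, 0]],
  ],
)

```text
time_s: 14.08
tcp_pos: [0.5407, 0.0808, 0.0654]
ee_rot: [0.001, 0.711, 0.704, 0.001]
ft_force: [-0.6, 0.5, 0.2]
finger_gap: 0.007
grip_force: 0.0
```

Call:
servo_tool(
  steps=[
    [[0, -1, 7, 0, 0, 0, 0], [0, 0, 5, 0, 0, 0, 0], [0, 0, 0, 0, 0, 0, 0], [0, 0, 0, 0, 0, 0, 0]],
  ],
)

```text
time_s: 14.58
tcp_pos: [0.5387, 0.0807, 0.0521]
ee_rot: [-0.0, 0.711, 0.704, -0.0]
ft_force: [0.1, 0.6, -0.3]
finger_gap: 0.006
grip_force: 0.0
```

Call:
servo_tool(
  steps=[
    [[0, 0, 2, 0, 0, 0, 0], [0, 0, 0, 0, 0, 0, 0], [0, 0, 0, 0, 0, 0, 0]],
  ],
)

```text
time_s: 14.95
tcp_pos: [0.5388, 0.0807, 0.0502]
ee_rot: [0.0, 0.711, 0.704, -0.0]
ft_force: [-0.1, 0.2, 0.4]
finger_gap: 0.005
grip_force: 0.0
```

Call:
servo_tool(
  steps=[
    [[0, 0, 2, 0, 0, 0, 0], [0, 0, 0, 0, 0, 0, 0], [0, 0, 0, 0, 0, 0, 0]],
  ],
)

```text
time_s: 15.32
tcp_pos: [0.5387, 0.0807, 0.0481]
ee_rot: [-0.0, 0.711, 0.704, -0.0]
ft_force: [0.8, -0.3, 0.4]
finger_gap: 0.007
grip_force: 0.0
```

Call:
servo_tool(
  steps=[
    [[0, 0, 1, 0, 0, 0, 0], [0, 0, 0, 0, 0, 0, 0]],
  ],
)

```text
time_s: 15.58
tcp_pos: [0.5388, 0.0807, 0.0472]
ee_rot: [0.0, 0.711, 0.704, 0.0]
ft_force: [-0.2, -0.5, 0.8]
finger_gap: 0.006
grip_force: 0.3
```

Call:
servo_tool(
  steps=[
    [[0, 0, 1, 0, 0, 0, 0], [0, 0, 0, 0, 0, 0, 0]],
  ],
)

```text
time_s: 15.82
tcp_pos: [0.5388, 0.0807, 0.0462]
ee_rot: [0.0, 0.711, 0.704, 0.0]
ft_force: [-0.1, 0.2, 2.1]
finger_gap: 0.005
grip_force: 0.6
```

Call:
servo_tool(
  steps=[
    [[0, 0, 1, 0, 0, 0, 0], [0, 0, 0, 0, 0, 0, 0]],
  ],
)

```text
time_s: 16.08
tcp_pos: [0.5389, 0.0807, 0.0452]
ee_rot: [0.0, 0.711, 0.704, 0.0]
ft_force: [-0.8, -0.2, 1.5]
finger_gap: 0.005
grip_force: 1.0
```

Call:
servo_tool(
  steps=[
    [[0, 0, 1.5, 0, 0, 0, 0], [0, 0, 0, 0, 0, 0, 0], [0, 0, 0, 0, 0, 0, 0]],
  ],
)

```text
time_s: 16.45
tcp_pos: [0.5389, 0.0807, 0.0437]
ee_rot: [0.0, 0.711, 0.704, 0.0]
ft_force: [-0.2, 0.2, 3.3]
finger_gap: 0.008
grip_force: 1.5
```

Call:
servo_tool(
  steps=[
    [[0, 0, 1.5, 0, 0, 0, 0], [0, 0, 0, 0, 0, 0, 0], [0, 0, 0, 0, 0, 0, 0]],
  ],
)

```text
time_s: 16.82
tcp_pos: [0.5388, 0.0807, 0.0422]
ee_rot: [0.0, 0.711, 0.704, 0.0]
ft_force: [-0.8, 0.3, 3.6]
finger_gap: 0.003
grip_force: 2.0
```

Call:
servo_tool(
  steps=[
    [[0, 0, 1, 0, 0, 0, 0], [0, 0, 0, 0, 0, 0, 0], [0, 0, 0, 0, 0, 0, 0]],
  ],
)

```text
time_s: 17.2
tcp_pos: [0.5389, 0.0807, 0.0413]
ee_rot: [0.0, 0.711, 0.704, 0.0]
ft_force: [-0.9, -0.8, 4.6]
finger_gap: 0.005
grip_force: 2.4
```

Call:
servo_tool(
  steps=[
    [[0, 0, 1, 0, 0, 0, 0], [0, 0, 0, 0, 0, 0, 0], [0, 0, 0, 0, 0, 0, 0]],
  ],
)

```text
time_s: 17.58
tcp_pos: [0.5389, 0.0807, 0.0403]
ee_rot: [0.0, 0.711, 0.704, 0.0]
ft_force: [-0.7, -0.4, 5.2]
finger_gap: 0.003
grip_force: 2.7
```

Call:
servo_tool(
  steps=[
    [[0, 0, 1.5, 0, 0, 0, 0], [0, 0, 0, 0, 0, 0, 0]],
  ],
)

```text
time_s: 17.82
tcp_pos: [0.5389, 0.0807, 0.0389]
ee_rot: [0.0, 0.711, 0.704, 0.0]
ft_force: [-0.5, -1.2, 6.4]
finger_gap: 0.006
grip_force: 3.1
```

Call:
servo_tool(
  steps=[
    [[0, 0, 1.5, 0, 0, 0, 0], [0, 0, 0, 0, 0, 0, 0]],
  ],
)

```text
time_s: 18.08
tcp_pos: [0.5389, 0.0807, 0.0375]
ee_rot: [0.0, 0.711, 0.704, 0.0]
ft_force: [-1.9, -0.0, 7.7]
finger_gap: 0.006
grip_force: 3.6
```

Call:
servo_tool(
  steps=[
    [[0, 0, 1, 0, 0, 0, 0], [0, 0, 0, 0, 0, 0, 0]],
  ],
)

```text
time_s: 18.32
tcp_pos: [0.539, 0.0807, 0.0366]
ee_rot: [0.0, 0.711, 0.704, 0.0]
ft_force: [-2.6, -0.3, 7.3]
finger_gap: 0.01
grip_force: 3.9
```

Call:
servo_tool(
  steps=[
    [[0, 0, 1, 0, 0, 0, 0], [0, 0, 0, 0, 0, 0, 0]],
  ],
)

```text
time_s: 18.58
tcp_pos: [0.539, 0.0807, 0.0356]
ee_rot: [0.0, 0.711, 0.704, 0.0]
ft_force: [-1.3, -0.4, 8.3]
finger_gap: 0.011
grip_force: 4.2
```

Call:
servo_tool(
  steps=[
    [[0, 0, 1, 0, 0, 0, 0], [0, 0, 0, 0, 0, 0, 0]],
  ],
)

```text
time_s: 18.82
tcp_pos: [0.5388, 0.0807, 0.0341]
ee_rot: [0.0, 0.711, 0.704, 0.0]
ft_force: [-1.2, -0.3, 5.1]
finger_gap: 0.006
grip_force: 3.0
```

Call:
servo_tool(
  steps=[
    [[0, 0, 1, 0, 0, 0, 0], [0, 0, 0, 0, 0, 0, 0]],
  ],
)

```text
time_s: 19.08
tcp_pos: [0.5388, 0.0807, 0.0334]
ee_rot: [0.0, 0.711, 0.704, 0.0]
ft_force: [-1.7, 0.0, 8.3]
finger_gap: 0.008
grip_force: 3.4
```

Call:
servo_tool(
  steps=[
    [[0, 0, 1, 0, 0, 0, 0], [0, 0, 0, 0, 0, 0, 0]],
  ],
)

```text
time_s: 19.32
tcp_pos: [0.5388, 0.0807, 0.0325]
ee_rot: [0.0, 0.711, 0.704, 0.0]
ft_force: [-3.3, -1.3, 6.7]
finger_gap: 0.004
grip_force: 3.8
```

Call:
servo_tool(
  steps=[
    [[0, 0, 1, 0, 0, 0, 0], [0, 0, 0, 0, 0, 0, 0]],
  ],
)

```text
time_s: 19.58
tcp_pos: [0.5389, 0.0807, 0.0315]
ee_rot: [0.0, 0.711, 0.704, 0.0]
ft_force: [-2.6, 0.3, 7.5]
finger_gap: 0.007
grip_force: 4.1
```

Call:
servo_tool(
  steps=[
    [[0, 0, 1, 0, 0, 0, 0], [0, 0, 0, 0, 0, 0, 0]],
  ],
)

```text
time_s: 19.82
tcp_pos: [0.5388, 0.0806, 0.0306]
ee_rot: [0.0, 0.711, 0.704, -0.0]
ft_force: [-2.9, -0.3, 8.5]
finger_gap: 0.006
grip_force: 4.5
```

Call:
servo_tool(
  steps=[
    [[0, 0, -20, 0, 0, 0, 0], [0, 0, -40, 0, 0, 0, 0], [0, 0, -30, 0, 0, 0, 0], [40, 0, 0, 0, 0, 0, 0], [50, 0, 0, 0, 0, 0, 0]],
  ],
)

```text
time_s: 20.45
tcp_pos: [0.5398, 0.1708, 0.1202]
ee_rot: [0.0, 0.711, 0.703, 0.0]
ft_force: [0.8, 0.4, -0.2]
finger_gap: 0.005
grip_force: 0.0
```

Call:
servo_tool(
  steps=[
    [[26.5, 0, 0, 0, 0, 0, 0], [0, 0, 0, 0, 0, 0, 0], [0, 0, 0, 0, 0, 0, 0]],
  ],
)

```text
time_s: 20.82
tcp_pos: [0.5395, 0.1965, 0.1195]
ee_rot: [-0.0, 0.711, 0.704, -0.001]
ft_force: [0.3, -0.2, -0.1]
finger_gap: 0.003
grip_force: 0.0
```

Run:
```python
from h import *
import pickle
goal([.539,.1975,.055],-.35)
s=manip.capture("side"); cv2.imwrite("pics/s4.png",s)
s0=cv2.imread("pics/s3.png")
c=proj("side",[.539,.13,.05])[0].astype(int); f=lambda s:cv2.resize(s[c[1]-35:c[1]+45,c[0]-50:c[0]+60],(550,400),interpolation=cv2.INTER_CUBIC)[80:380]
cv2.imwrite("pics/c4.png",np.vstack([f(s0),f(s)]))
```

```text
t 20.82 tcp [0.5395 0.1965 0.1195] F [ 0.32 -0.2  -0.12] gap 0.2
shift now-axes [ 1.  -0.5 64.5] goal-axes [ 1.  -0.5 64.5] turn [-0.06  0.04 -0.21]
```

View pics/c4.png

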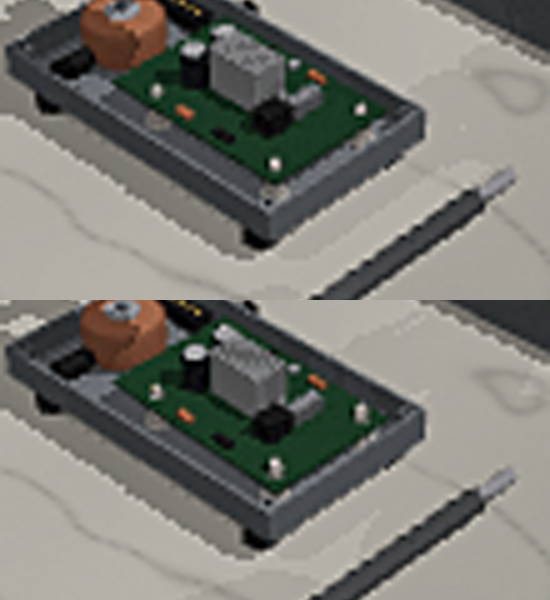

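Call:
servo_tool(
  steps=[
    [[0.5, 0, 35, 0, 0, 0, 0], [0, 0, 25, 0, 0, 0, 0], [0, 0, 6, 0, 0, 0, 0], [0, 0, 4, 0, 0, 0, 0], [0, 0, 0, 0, 0, 0, 0]],
  ],
)

```text
time_s: 21.5
tcp_pos: [0.5407, 0.1975, 0.0511]
ee_rot: [0.0, 0.711, 0.703, 0.001]
ft_force: [0.7, -0.2, 0.7]
finger_gap: 0.008
grip_force: 0.0
```

Call:
servo_tool(
  steps=[
    [[0, 0, 2, 0, 0, 0, 0], [0, 0, 0, 0, 0, 0, 0], [0, 0, 0, 0, 0, 0, 0]],
  ],
)

```text
time_s: 21.88
tcp_pos: [0.5401, 0.1978, 0.0484]
ee_rot: [0.0, 0.711, 0.704, 0.0]
ft_force: [0.8, 0.4, -0.0]
finger_gap: 0.007
grip_force: 0.0
```

Call:
servo_tool(
  steps=[
    [[0, 0, 2, 0, 0, 0, 0], [0, 0, 0, 0, 0, 0, 0], [0, 0, 0, 0, 0, 0, 0]],
  ],
)

```text
time_s: 22.25
tcp_pos: [0.5401, 0.1977, 0.0463]
ee_rot: [0.0, 0.711, 0.704, 0.0]
ft_force: [0.7, 0.2, 1.3]
finger_gap: 0.004
grip_force: 0.6
```

Call:
servo_tool(
  steps=[
    [[0, 0, 2, 0, 0, 0, 0], [0, 0, 0, 0, 0, 0, 0], [0, 0, 0, 0, 0, 0, 0]],
  ],
)

```text
time_s: 22.62
tcp_pos: [0.5401, 0.1977, 0.0442]
ee_rot: [0.0, 0.711, 0.704, 0.0]
ft_force: [0.2, 0.8, 2.6]
finger_gap: 0.004
grip_force: 1.3
```

Call:
servo_tool(
  steps=[
    [[0, 0, 2, 0, 0, 0, 0], [0, 0, 0, 0, 0, 0, 0]],
  ],
)

```text
time_s: 22.88
tcp_pos: [0.5401, 0.1977, 0.0422]
ee_rot: [0.0, 0.711, 0.704, 0.0]
ft_force: [0.2, 0.2, 3.9]
finger_gap: 0.003
grip_force: 1.9
```

Call:
servo_tool(
  steps=[
    [[0, 0, 1.5, 0, 0, 0, 0], [0, 0, 0, 0, 0, 0, 0]],
  ],
)

```text
time_s: 23.12
tcp_pos: [0.5402, 0.1977, 0.0409]
ee_rot: [0.0, 0.711, 0.704, 0.0]
ft_force: [-1.0, 0.7, 5.5]
finger_gap: 0.008
grip_force: 2.4
```

Call:
servo_tool(
  steps=[
    [[0, 0, 1.5, 0, 0, 0, 0], [0, 0, 0, 0, 0, 0, 0]],
  ],
)

```text
time_s: 23.38
tcp_pos: [0.5402, 0.1978, 0.0395]
ee_rot: [0.0, 0.711, 0.704, 0.0]
ft_force: [-0.1, -0.0, 5.1]
finger_gap: 0.007
grip_force: 2.9
```

Call:
servo_tool(
  steps=[
    [[0, 0, 1, 0, 0, 0, 0], [0, 0, 0, 0, 0, 0, 0]],
  ],
)

```text
time_s: 23.62
tcp_pos: [0.5402, 0.1978, 0.0386]
ee_rot: [0.0, 0.711, 0.704, 0.0]
ft_force: [-0.3, 0.9, 6.9]
finger_gap: 0.003
grip_force: 3.2
```

Call:
servo_tool(
  steps=[
    [[0, 0, 1, 0, 0, 0, 0], [0, 0, 0, 0, 0, 0, 0]],
  ],
)

```text
time_s: 23.88
tcp_pos: [0.5403, 0.1978, 0.0377]
ee_rot: [0.0, 0.711, 0.704, 0.0]
ft_force: [-0.6, 0.3, 7.5]
finger_gap: 0.002
grip_force: 3.5
```

Call:
servo_tool(
  steps=[
    [[0, 0, 1, 0, 0, 0, 0], [0, 0, 0, 0, 0, 0, 0]],
  ],
)

```text
time_s: 24.12
tcp_pos: [0.5403, 0.1978, 0.0368]
ee_rot: [0.0, 0.711, 0.704, 0.0]
ft_force: [-0.8, 0.1, 8.4]
finger_gap: 0.006
grip_force: 3.9
```

Call:
servo_tool(
  steps=[
    [[0, 0, 1, 0, 0, 0, 0], [0, 0, 0, 0, 0, 0, 0]],
  ],
)

```text
time_s: 24.38
tcp_pos: [0.5396, 0.1975, 0.0348]
ee_rot: [-0.0, 0.711, 0.704, -0.0]
ft_force: [0.7, -0.1, 5.4]
finger_gap: 0.0
grip_force: 2.7
```

Call:
servo_tool(
  steps=[
    [[0, 0, 1, 0, 0, 0, 0], [0, 0, 0, 0, 0, 0, 0]],
  ],
)

```text
time_s: 24.62
tcp_pos: [0.5397, 0.1975, 0.0341]
ee_rot: [-0.0, 0.711, 0.704, -0.0]
ft_force: [-1.5, -0.1, 6.1]
finger_gap: 0.006
grip_force: 2.9
```

Call:
servo_tool(
  steps=[
    [[0, 0, 1, 0, 0, 0, 0], [0, 0, 0, 0, 0, 0, 0]],
  ],
)

```text
time_s: 24.88
tcp_pos: [0.5397, 0.1975, 0.0332]
ee_rot: [-0.0, 0.711, 0.704, -0.0]
ft_force: [-1.5, -0.3, 5.7]
finger_gap: 0.004
grip_force: 3.3
```

Call:
servo_tool(
  steps=[
    [[0, 0, 1, 0, 0, 0, 0], [0, 0, 0, 0, 0, 0, 0]],
  ],
)

```text
time_s: 25.12
tcp_pos: [0.5397, 0.1975, 0.0323]
ee_rot: [-0.0, 0.711, 0.704, -0.0]
ft_force: [-2.2, -0.9, 7.1]
finger_gap: 0.003
grip_force: 3.6
```

Call:
servo_tool(
  steps=[
    [[0, 0, 1, 0, 0, 0, 0], [0, 0, 0, 0, 0, 0, 0]],
  ],
)

```text
time_s: 25.38
tcp_pos: [0.5396, 0.1975, 0.0313]
ee_rot: [-0.0, 0.711, 0.704, -0.0]
ft_force: [-3.0, 0.4, 8.2]
finger_gap: 0.006
grip_force: 4.0
```

Call:
servo_tool(
  steps=[
    [[0, 0, 2, 0, 0, 0, 0], [0, 0, 0, 0, 0, 0, 0]],
  ],
)

```text
time_s: 25.62
tcp_pos: [0.5396, 0.1975, 0.0295]
ee_rot: [-0.0, 0.711, 0.704, -0.0]
ft_force: [-3.5, -1.4, 10.1]
finger_gap: 0.007
grip_force: 4.7
```

Call:
servo_tool(
  steps=[
    [[0, 0, 2, 0, 0, 0, 0], [0, 0, 0, 0, 0, 0, 0]],
  ],
)

```text
time_s: 25.88
tcp_pos: [0.5397, 0.1976, 0.0277]
ee_rot: [-0.0, 0.711, 0.704, -0.0]
ft_force: [-4.4, -2.2, 10.1]
finger_gap: 0.006
grip_force: 5.5
```

Call:
servo_tool(
  steps=[
    [[0, 0, -20, 0, 0, 0, 0], [0, 0, -40, 0, 0, 0, 0], [0, 0, -60, 0, 0, 0, 0], [-60, 0, -60, 0, 0, 0, 0], [-60, 0, 0, 0, 0, 0, 0]],
  ],
)

```text
time_s: 26.5
tcp_pos: [0.5417, 0.0936, 0.1975]
ee_rot: [0.003, 0.71, 0.705, 0.004]
ft_force: [0.5, -0.3, -0.2]
finger_gap: 0.008
grip_force: 0.0
```

Call:
servo_tool(
  steps=[
    [[-30, 0, 0, 0, 0, 0, 0], [0, 0, 0, 0, 0, 0, 0], [0, 0, 0, 0, 0, 0, 0]],
  ],
)

```text
time_s: 26.88
tcp_pos: [0.5385, 0.064, 0.1916]
ee_rot: [-0.0, 0.711, 0.703, 0.0]
ft_force: [0.4, -0.7, 0.3]
finger_gap: 0.006
grip_force: 0.0
```

Run:
```python
from h import *
o=manip.get_obs(); print(o["time_s"],o["tcp_pos"])
p=manip.camera_params("wrist"); im=manip.capture("wrist"); s=manip.capture("side"); cv2.imwrite("pics/w5.png",im); cv2.imwrite("pics/s5.png",s)
c=proj("side",[.539,.14,.05])[0].astype(int)
a=cv2.resize(s[c[1]-30:c[1]+40,c[0]-55:c[0]+55],(550,350),interpolation=cv2.INTER_CUBIC)
c=proj("wrist",[.539,.1425,.045],p)[0].astype(int); print(c)
u,v=max(c[0],55),max(c[1],45)
b=cv2.resize(im[max(0,c[1]-60):c[1]+60,c[0]-90:c[0]+90],(550,250) if 0 else (375,250),interpolation=cv2.INTER_CUBIC)
b=cv2.copyMakeBorder(b,0,0,0,175,cv2.BORDER_CONSTANT)
cv2.imwrite("pics/c5.png",np.vstack([a,b]))
```

```text
26.875 [0.53852763 0.06395167 0.19161471]
[319 108]
```

View pics/c5.png

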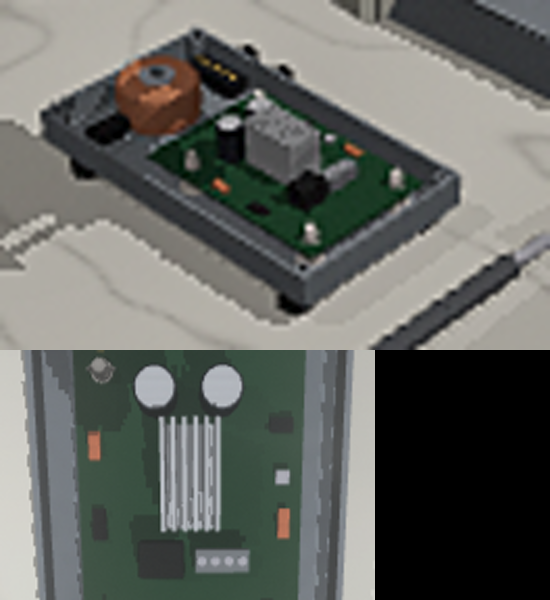

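```bash
python3 -c "
from plant import manip
print(manip.close_job())"
```

```text
the job is handed in; nothing more can be done
None
```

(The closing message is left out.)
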